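Turn the rotary parts tray until the tee fitting faces front

ROBOT

A 6-joint arm with a two-finger parallel gripper is mounted at the origin on the work surface. World frame = base frame: x ahead of the robot, y to its left, z up, the work surface at z = 0. Lengths are in m, angles in rad, forces in N, time in s.
With the tool pointing down it reaches from about 0.275 to 0.75 m from the base axis. Payload 10.2 kg.
Tool frame: the origin (TCP) lies midway between the tips of the shut fingers; the grasp point (between the pads) lies 19 mm behind it; z points along the fingers, y is the direction in which the jaws open and shut (so a half turn about z gives the same grasp; the last joint's range is limited). The gripper opens to 85 mm and grips with 20 to 120 N. Pads are 22 mm wide; open, the fingers measure 114 mm over their backs; the gripper's body (76 mm by 85 mm) begins 54 mm behind the grasp point. The pads swing forward as they close: fully open they stand 13 mm farther back than shut.
Start: joints at [-1.419, 0.313, 1.498, -0, 1.331, -0.223], TCP at [0.192, -0.489, 0.231] pointing down, gripper open.
Joint ranges: [-2.94, 2.94], [-0.97, 2.17], [0.19, 2.56], [-1.23, 4.37], [0.02, 3.11], [-2.88, 2.88]. Speed limits (rad/s): [2.39, 2.39, 3.01, 3.14, 3.14, 3.14].

INTERFACE

Orientations are given as a 3x3 rotation matrix whose columns are the frame's x, y, z axes.
In Python, from rig import r, capture gives the robot as it stands. The module is installed in compiled form; this text tells all that it offers.
- The arm moves only by the tool send_rows, never from a script. Its argument "motion" is a list that holds one entry, the list of rows, each a list of 5 numbers: the shift along the tool's x, y, z in cm, then the turn about the tool's z in degrees, then the opening in per cent of the stroke, from 0 (shut) to 100 (fully open). A call has 1 to 10 rows; each row shifts and turns the pose as measured when the row begins, along the tool's axes as they then stand; what a row does not reach is not made up. A row lasts 1/12 s, in which the tool goes at most 41.7 mm and 7.16 degrees, less where a joint would pass 70% of its speed; a pose out of reach is approached as far as the arm can. A call with a gripper value outside its range is refused whole. The fingers move at their own pace and stop on an object; "newtons" is the grip in N (left out, the last holds). Time passes only in rows, so rows that do not move let the fingers close. It gives the time, the measured TCP pose, the force and the opening at its end, in the units of the state.
- r.sense(): the state, without advancing time (a new reading comes with each control period).
- capture(name): name is "scene" or "top" or "wrist"; returns a dict with "image" (480x640x3 uint8, blue, green, red), "range_z" (480x640 float32, m along the optical axis (not along the pixel's ray), 0 where there is no reading), "mtx" (3x3 intrinsics, pixels), "R" (3x3) and "t" (3): a world point X has camera coordinates R X + t. Camera axes: x right, y down, z forward; pixel columns grow to the right and rows downward; lengths in m; the calibration is good to about 2 mm. The wrist camera is an equidistant fisheye: a pixel r from the principal point sees the ray r / f radians off the axis. A picture is of the moment at which its call begins.
- r.hand_in(): hands the job in, once; it reports no verdict.
The state is a dict: "clock": time; "joints": joint angles; "qd": joint speeds; "effort": joint torques, N m; "ee_pos": TCP position; "ee_rot": TCP orientation; "contact_force": force on the tool from outside, world axes, zero at the start; "ft_torque": the same for the moment, N m; "finger_gap": finger opening in m.
Only numpy, scipy, OpenCV 4.12 (cv2) and the standard library are available. Lean on these libraries where they do the work, as an engineer would, in place of code of your own. Each camera call takes 0.05 s, during which the arm holds its last target. There are 200 camera calls.

TASK

Turn the rotary parts tray by pushing at its rim with the fingertips, until the compartment with the tee fitting (the one with three pipe mouths) faces front, centred on the card holder of the base, and leave the tray at rest there. Turn it gently, do not reach into the middle of the tray, leave the fittings lying untouched in their compartments, and leave the other things on the bench alone.

Things in the scene. Friction and masses are not known exactly. Their poses are not given: they have to be found in the camera images.
- tray: the revolving tray: grey steel disc, 380 mm across, 6 mm thick, turns either way without end stops about an upright axis; a bit stiff (about 3 N at the rim keeps it turning): stops at once after a slow push, coasts a few degrees after a brisk one (0.2 m/s). Origin on the axis, top of floor, 45 mm above bench; z up; pocket0 lies along its own -x. Hub in the middle: 68 mm across, top 141 mm up
- divider0 (a point): top of the outer end of the divider between pocket0 and pocket1, 175 mm from the axis, 110 mm above the bench; turns with the tray. Five such upright radial dividers (3 mm sheet, 65 mm high, every 72 degrees, half-way between compartment centres) run from the hub to the rim at 190 mm, across the ledge outside the lips: a fingertip over the ledge can push a divider end sideways
- pocket0 (a point): centre of the floor of compartment 0, 112 mm from the tray's axis, 45 mm above the bench; turns with the tray. Five equal open-topped compartments, 0 to 4, follow anticlockwise seen from above. Each ends outwards at a lip 25 mm high (top 70 mm above the bench) at radius 160 mm; outside it a flat ledge 30 mm wide with a blank label reaches to the rim
- pocket1 (a point): centre of the floor of compartment 1 of the tray, as pocket0
- pocket2 (a point): centre of the floor of compartment 2 of the tray, as pocket0
- pocket3 (a point): centre of the floor of compartment 3 of the tray, as pocket0
- pocket4 (a point): centre of the floor of compartment 4 of the tray, as pocket0
- base: the fixed base under the tray: dark steel plate 300 x 300 x 12 mm with a bearing; origin on the bench under the tray's axis. Its front edge is the -x side, which roughly faces the robot; only there a sloping card holder 120 mm wide, carrying a blank white card, sticks out from under the tray, 165 to 238 mm from the axis and at most 37 mm above the bench
- front (a point): a fixed point over the base, 112 mm from the axis towards the middle of the card holder, 45 mm above the bench: where the centre of a compartment lies when it faces front
- tee: the tee fitting: cast aluminium conduit body with three round pipe mouths, a straight run 98 mm long with one branch out of the middle of its side, 60 mm over the branch, 36 mm high, with a flat screwed cover on top. Loose, lies in one compartment. Origin at the centre of its underside; run along its x, branch to its +y
- elbow: an elbow fitting of the same make with two mouths at right angles, about 80 x 60 x 36 mm, loose in another compartment; origin at the centre of its underside
- straight: a straight fitting of the same make with two mouths in line, 94 x 34 x 36 mm, loose in another compartment; origin at the centre of its underside
- roundbox: a round cast box with flat cover, 72 mm diameter, 40 mm high, loose in another compartment; origin at the centre of its underside
- locknut: a flat steel ring, 80 mm outside, 52 mm inside, 12 mm thick, loose in another compartment; origin at the centre of its underside
- hopper: bystander: blue open-fronted stock bin with short nipples in it, 190 x 110 x 85 mm, loose on the bench to the left; origin at the centre of its underside
- carton: bystander: closed cardboard carton 160 x 110 x 85 mm, loose on the bench to the right; origin at the centre of its underside
- coupling: bystander: steel pipe coupling standing on end, 42 mm diameter, 60 mm high, on the bench near the right; origin at the centre of its underside

How it is judged:
By the outcome, as a careful person would: the job done as asked, in the order asked, and still so for the second after the job is handed in, with the robot touching nothing.
It also fails if it takes over 48 s, if anything falls off the work surface, if the arm or the gripper's body presses on something with over 40 N, if the wrist force passes 120 N, or if a joint passes its speed limit or range.

## Working session

There is one attempt and no reset: what is moved stays moved. The work goes in short steps, Python scripts to look and compute and a tool call to move; the robot and the scene stay as the last step left them, time stands still between calls to the robot, and variables do not carry over. Pictures are saved under pics/ and viewed, about 8 in all and at most 12, crops included, and the job is handed in when it is done.

Besides the shell and the picture viewer there is one more tool, called after "Emit:" as name([rows], argument=value, ...), one row to a line, values as JSON. send_rows: Moves the arm, as the interface text tells. Its arguments: {"type":"object","properties":{"motion":{"type":"array","items":{"type":"array","items":{"type":"array","items":{"type":"number"}}}},"newtons":{"type":"number"}},"required":["motion"]}

```bash
mkdir -p pics; python3 - <<'E'
from rig import r,capture
import cv2,numpy as np
s=r.sense();print(s['clock'],s['ee_pos'],s['ee_rot'],s['finger_gap'])
for n in['top','scene']:
    c=capture(n);cv2.imwrite(f'pics/{n}0.png',c['image']);np.savez(f'{n}0.npz',**c);print(n,c['mtx'],c['R'],c['t'])
E
```

```text
0.0 [ 0.19213669 -0.48829177  0.23070458] [[ 9.30562349e-01  3.66133387e-01 -2.38652271e-04]
 [ 3.66133368e-01 -9.30561430e-01  1.33468055e-03]
 [ 2.66590512e-04 -1.32938203e-03 -9.99999081e-01]] 0.08534169978058631
top [[454.10958935   0.         308.89240144]
 [  0.         454.10958935 241.35508707]
 [  0.           0.           1.        ]] [[-0.01520081 -0.9995405  -0.0262245 ]
 [-0.99657497  0.01727744 -0.08086919]
 [ 0.08128513  0.0249054  -0.99637967]] [0.02664409 0.58248402 1.01722295]
scene [[434.62415117   0.         312.48812573]
 [  0.         434.62415117 243.46757495]
 [  0.           0.           1.        ]] [[ 0.48889926  0.87229845 -0.00853936]
 [ 0.74900885 -0.42477659 -0.5084787 ]
 [-0.44717251  0.2421988  -0.86103222]] [-0.26754512 -0.3890866   1.29836736]
```

View pics/top0.png

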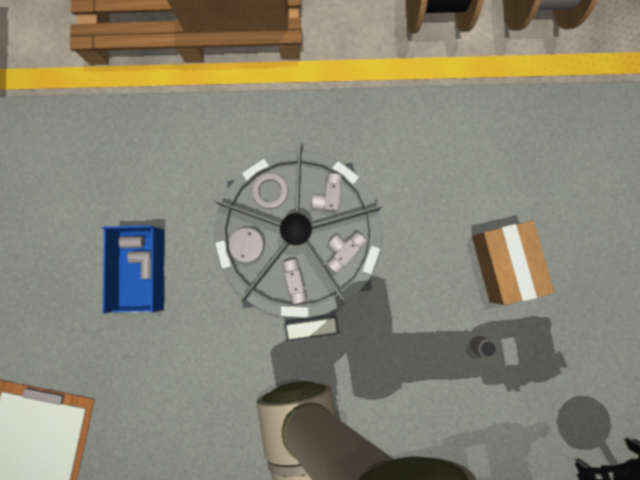

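View pics/scene0.png

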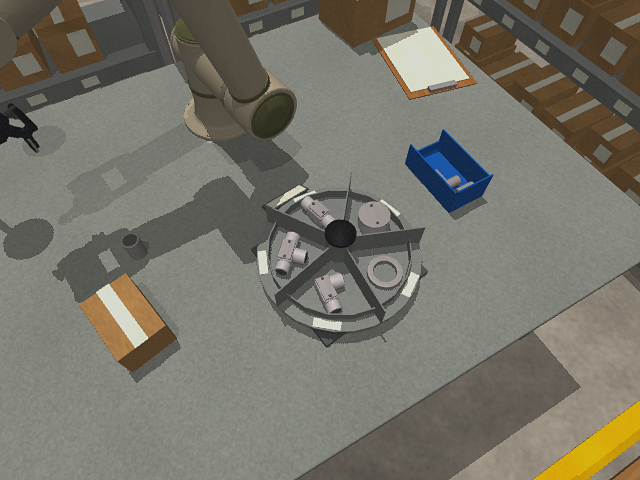

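Both views show the tee at about (347,250) in the top image, one compartment anticlockwise of the front. The straight is near the front (294,280), and the card holder is at (312,328). So I need to turn the tray clockwise, and I'll measure how far.

```bash
cat > h.py <<'E'
import numpy as np,cv2
from scipy.optimize import minimize
def cloud(c):
    d=c['range_z'];v,u=np.mgrid[:480,:640];K=c['mtx']
    P=np.stack([(u-K[0,2])/K[0,0]*d,(v-K[1,2])/K[1,1]*d,d],-1)
    X=(P-c['t'])@c['R'];X[d==0]=np.nan;return X
def axis(X):   # ledge+floor annulus via hub top
    m=(abs(X[...,2]-.141)<.006)&(abs(X[...,0]-.5)<.3)&(abs(X[...,1])<.2)
    p=X[m];(cx,cy),rad=cv2.minEnclosingCircle(p[:,:2].astype(np.float32));return np.array([cx,cy]),rad,p.mean(0),m.sum()
def tray(X,A):
    dx=X[...,:2]-A;rr=np.hypot(*np.moveaxis(dx,-1,0))
    m=(X[...,2]>.085)&(X[...,2]<.118)&(rr>.06)&(rr<.19)
    a=np.arctan2(dx[...,1],dx[...,0])[m];w=rr[m]
    ph=np.angle((w*np.exp(5j*a)).sum())/5
    res=(np.degrees(a-ph)+36)%72-36; k=abs(res)<8
    return np.degrees(ph+np.radians(np.median(res[k]))),m.sum(),np.std(res[k])
E
python3 - <<'E'
from h import *
for n in['top','scene']:
    c=dict(np.load(n+'0.npz'));X=cloud(c)
    A,rad,mn,k=axis(X);print(n,'hub',A,rad,mn,k)
    dx=X[...,:2]-A;rr=np.hypot(dx[...,0],dx[...,1])
    # ledge outer circle
    m=(abs(X[...,2]-.045)<.006)&(rr>.165)&(rr<.2);p=X[m][:,:2]
    s=np.linalg.lstsq(np.c_[p,np.ones(len(p))],(p**2).sum(1),rcond=None)[0];print('ledge fit',s[:2]/2,np.sqrt(s[2]+(s[:2]**2).sum()/4),len(p))
    print('tray div angle mod72',tray(X,A))
    im=c['image'].astype(int)
    w=(im.min(-1)>150)&(rr>.19)&(rr<.25)&(X[...,2]<.042)&(X[...,2]>.005)
    p=X[w];print('card',p.mean(0),len(p),np.degrees(np.arctan2(*(p.mean(0)[:2]-A)[::-1])), cv2.minAreaRect(p[:,:2].astype(np.float32)))
    m=(X[...,2]>.006)&(X[...,2]<.018)&(rr>.191)&(rr<.215)
    a=np.degrees(np.arctan2(dx[...,1],dx[...,0]))[m];print('corners',np.histogram(a,36,(-180,180))[0])
    for nm,(u,v) in dict(top=dict(tee=(347,250),carton=(515,262),coup=(484,347),hop=(130,270)),scene=dict(tee=(288,255),carton=(130,320),coup=(132,243),hop=(447,175)))[n].items():
        q=X[v,u];print(nm,q,np.degrees(np.arctan2(*(q[:2]-A)[::-1])))
E
```

```text
top hub [0.59951824 0.04376988] 0.03132324665784836 [0.60006688 0.04299931 0.13837772] 520
ledge fit [0.60139572 0.04358129] 0.17822293311817342 4613
tray div angle mod72 (np.float64(-3.14009645039782), np.int64(1361), np.float64(0.6803144947716045))
card [0.38706454 0.0307182  0.02544395] 451 -176.48456273349976 ((0.5518544912338257, -0.02757258713245392), (0.0798221230506897, 0.41649264097213745), 71.1618423461914)
corners [38 46 41  0 13 64  0  0  0  0  0  0  0  4 37  0  0  0  0  0  0  1  6 27
  0  0  1  0  0  0  1  3 52  0  3 67]
tee [ 0.55791835 -0.06613451  0.08298733] -110.73214277603005
carton [ 0.52632119 -0.42250805  0.08303455] -98.921571999825
coup [ 0.34527004 -0.35733344  0.05886615] -122.36946906435743
hop [0.52422629 0.43862763 0.00493203] 100.79563206700432
scene hub [0.45610768 0.05774653] 0.17711958289146423 [0.56804146 0.03791525 0.13943723] 547
ledge fit [0.46539365 0.05842758] 0.17745368359400743 1287
tray div angle mod72 (np.float64(-32.936589792807176), np.int64(1690), np.float64(4.650893584235124))
card [nan nan nan] 0 nan ((0.0, 0.0), (0.0, 0.0), 0.0)
corners [0 1 0 1 0 0 1 1 3 0 1 0 0 0 0 0 0 0 0 0 0 0 0 0 0 2 0 0 0 1 0 0 0 0 0 0]
tee [ 0.56862377 -0.07282874  0.08343225] -49.248680360974966
carton [ 0.54523405 -0.42116202  0.08536998] -79.4576811163417
coup [ 0.35317804 -0.36569647  0.062657  ] -103.66236300033442
hop [0.52159239 0.42700068 0.00666798] 79.94354045072893<stdin>:12: RuntimeWarning: Mean of empty slice.
  ret = um.true_divide(
```

```bash
python3 - <<'E'
from h import *
c=dict(np.load('top0.npz'));X=cloud(c);A=np.array([.6005,.0435])
dx=X[...,:2]-A;rr=np.hypot(dx[...,0],dx[...,1])
for th in(110,130,150,170):
    w=((c['image'].min(-1)>th)).astype(np.uint8);w[:, :270]=0;w[:,350:]=0;w[:318]=0;w[345:]=0
    n,l,st,ce=cv2.connectedComponentsWithStats(w);i=l[330,312];p=X[l==i];p=p[np.isfinite(p[:,0])]
    d=p[:,:2].mean(0)-A;R=cv2.minAreaRect(p[:,:2].astype(np.float32))
    print(th,st[i],p.mean(0),np.degrees(np.arctan2(d[1],d[0])),R,np.hypot(*d))
m=(X[...,2]>.005)&(X[...,2]<.02)&(rr>.192)&(rr<.216)
a=np.degrees(np.arctan2(dx[...,1],dx[...,0]))
for q in(-132,-42,48,138):
    k=m&(abs(a-q)<9);print(q,np.median(a[k]),a[k].mean(),k.sum(),rr[k].max(), a[k][np.argsort(-rr[k])[:6]])
im=cv2.resize(c['image'][130:350,200:400],None,fx=3,fy=2.7*1.0,interpolation=cv2.INTER_CUBIC);cv2.imwrite('pics/c1.png',im)
E
```

```text
110 [286 319  50  21 705] [0.38594118 0.01792207 0.02468854] -173.2017542090186 ((0.3854382038116455, 0.01648925244808197), (0.036079227924346924, 0.10976563394069672), 7.75915002822876) 0.21607803955338287
130 [287 320  48  19 641] [0.38601274 0.01910955 0.02487745] -173.5124712139991 ((0.3853004574775696, 0.016745537519454956), (0.03456395864486694, 0.10706311464309692), 7.210071563720703) 0.2158695902457396
150 [287 320  40  19 452] [0.38546397 0.03119374 0.02537253] -176.72460117497783 ((0.38434067368507385, 0.024318458512425423), (0.032244082540273666, 0.08979609608650208), 7.172564506530762) 0.21538787764436432
170 [287 320  39  18 410] [0.38525218 0.03191084 0.02538094] -176.9181142742273 ((0.384339839220047, 0.0250710416585207), (0.03122023306787014, 0.08708799630403519), 7.635392665863037) 0.21555957889382193
-132 -127.75478130189668 -127.88398507120161 75 0.20943632373130355 [-127.13462078 -128.05057629 -126.61336056 -127.54824339 -128.42364577
 -127.02347888]
-42 -37.87517001906847 -37.93574382788595 41 0.209504488491844 [-37.54850115 -38.41976386 -37.86278619 -38.81028629 -36.49069507
 -37.36314716]
48 51.91565175186669 51.4945016839144 35 0.2118164986065449 [47.67585666 51.91565175 51.48219861 52.87321406 52.43650362 52.00704844]
138 142.6843866101988 142.79625620061023 55 0.20894111495585924 [142.36579665 142.71905723 141.94869721 143.34990613 142.53642261
 141.60894327]
```

View pics/c1.png

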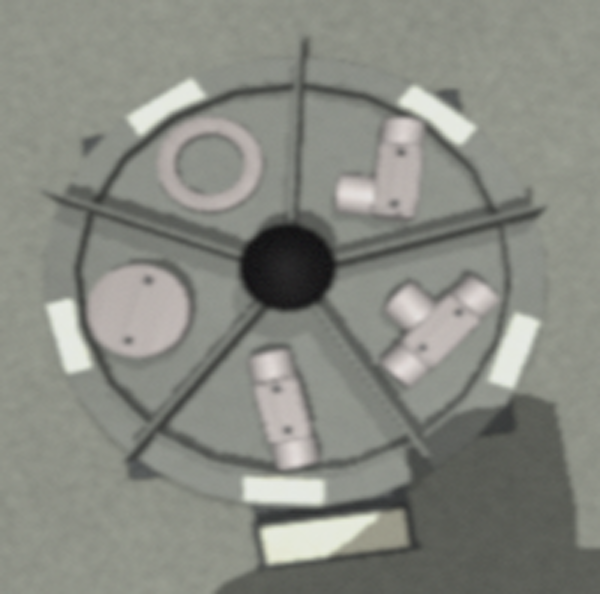

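The front direction is about -172.7° (card edge angle and base corners agree). The tee compartment centre is at -111.1°, so it needs about 61.5° clockwise. I'll push the divider that ends at -75°, from its anticlockwise side, over the ledge.

Emit:
send_rows([
  [[3.6,-1.0,0,-0.3,0],[3.6,-1.0,0,-0.3,0],[3.6,-1.0,0,-0.3,0],[3.6,-1.0,0,-0.3,0],[3.6,-1.0,0,-0.3,0],[3.6,-1.0,0,-0.3,0],[3.6,-1.0,0,-0.3,0],[3.6,-1.0,0,-0.3,0],[3.6,-1.0,0,-0.3,0],[3.6,-1.0,0,-0.3,0]],
])

```text
clock: 0.93
ee_pos: [0.4923, -0.2497, 0.2275]
ee_rot: [[0.914, 0.405, -0.004], [0.405, -0.914, 0.006], [-0.002, -0.007, -1.0]]
contact_force: [0.7, -0.2, 0.5]
finger_gap: 0.0003
```

```bash
cat >> h.py <<'E'
A0=np.array([.6005,.0435])
def go(s,ang,rad,z):  # tool displacement (cm) and turn to the rim place at angle ang
    a=np.radians(ang);t=np.r_[A0+rad*np.array([np.cos(a),np.sin(a)]),z]
    R=np.array(s['ee_rot']);p=np.array(s['ee_pos']);yaw=np.degrees(np.arctan2(R[1,0],R[0,0]))
    d=p[:2]-A0
    print('t',round(s['clock'],2),'pos',p.round(4),'yaw',yaw.round(1),'polar',np.degrees(np.arctan2(d[1],d[0])).round(2),np.hypot(*d).round(4),'F',np.round(s['contact_force'],1),'gap',s['finger_gap'],'q',np.round(s['joints'],2))
    print('move cm',(R.T@(t-p)*100).round(2),'turn',-((ang+90-yaw+180)%360-180))
E
python3 -c "
from h import *;from rig import r
go(r.sense(),-63,.178,.2)"
```

```text
t 0.93 pos [ 0.4923 -0.2497  0.2275] yaw 23.9 polar -110.25 0.3125 F [ 0.7 -0.2  0.5] gap 0.00025208297967041027 q [-0.68  0.38  1.42  0.    1.35  0.47]
move cm [22.73 -4.63  2.74] turn -3.0991072384257734
```

Emit:
send_rows([
  [[3.3,-0.7,0.1,-0.5,0],[3.3,-0.7,0.1,-0.5,0],[3.3,-0.7,0.1,-0.5,0],[3.3,-0.7,0.1,-0.5,0],[3.3,-0.7,0.1,-0.5,0],[3.3,-0.7,0.1,-0.5,0],[2.9,-0.4,0,0,0],[0,0,0,0,0]],
])

```text
clock: 1.6
ee_pos: [0.6879, -0.0947, 0.2162]
ee_rot: [[0.887, 0.461, -0.01], [0.461, -0.887, 0.009], [-0.005, -0.013, -1.0]]
contact_force: [-0.1, 1.0, -1.1]
finger_gap: -0.0001
```

```bash
python3 -c "
from h import *;from rig import r,capture
go(r.sense(),-64,.178,.083)
c=capture('top');X=cloud(c);print(tray(X,A0))
c=capture('wrist');cv2.imwrite('pics/w1.png',c['image'])"
```

```text
t 1.6 pos [ 0.6879 -0.0947  0.2162] yaw 27.5 polar -57.7 0.1635 F [-0.1  1.  -1.1] gap -6.13548693736616e-05 q [-0.31  0.73  0.89  0.01  1.54  0.78]
move cm [-1.77  1.67 13.31] turn 1.4702179250782592
(np.float64(-2.9900119650299524), np.int64(958), np.float64(0.6493199729571739))
```

View pics/w1.png

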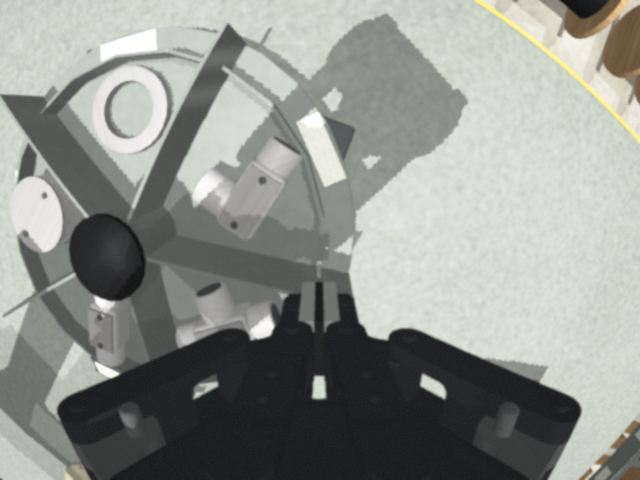

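The wrist view shows the fingertips (320,290) over the ledge just beyond the divider end (345,270), clear of the fittings. I'll correct the position sideways and then descend.

Emit:
send_rows([
  [[-0.8,0.9,0,0.7,0],[-0.8,0.8,0,0.7,0],[0,0,2.4,0,0],[0,0,2.6,0,0],[0,0,2.6,0,0],[0,0,2.5,0,0],[0,0,1.8,0,0],[0,0,0,0,0]],
])

```text
clock: 2.37
ee_pos: [0.6706, -0.1367, 0.0982]
ee_rot: [[0.908, 0.418, -0.006], [0.418, -0.908, 0.004], [-0.004, -0.006, -1.0]]
contact_force: [0.3, 0.6, -0.9]
finger_gap: -0.0002
```

```bash
python3 -c "
from h import *;from rig import r,capture
go(r.sense(),-68,.178,.083)"
```

```text
t 2.37 pos [ 0.6706 -0.1367  0.0982] yaw 24.7 polar -68.74 0.1933 F [ 0.3  0.6 -0.9] gap -0.0001827154706899446 q [-0.37  0.78  1.1   0.    1.27  0.77]
move cm [ 0.33 -1.51  1.52] turn 2.709212109187092
```

Emit:
send_rows([
  [[0.2,-0.7,0.8,1.5,0],[0.1,-0.7,0.7,1.2,0],[0,0,0,0,0]],
])

```text
clock: 2.62
ee_pos: [0.6656, -0.1283, 0.0859]
ee_rot: [[0.931, 0.365, -0.005], [0.366, -0.931, 0.003], [-0.004, -0.004, -1.0]]
contact_force: [0.6, -0.3, 0.7]
finger_gap: -0.0001
```

```bash
python3 -c "
from h import *;from rig import r,capture
go(r.sense(),-70,.178,.083)"
```

```text
t 2.62 pos [ 0.6656 -0.1283  0.0859] yaw 21.4 polar -69.25 0.1837 F [ 0.6 -0.3  0.7] gap -9.86267675081398e-05 q [-0.36  0.78  1.14  0.    1.23  0.83]
move cm [-0.22 -0.58  0.29] turn 1.4392225744592508
```

Emit:
send_rows([
  [[-0.3,-0.2,0.1,1.2,0],[-0.5,-0.1,0,1.6,0],[-0.5,-0.1,0,1.6,0],[-0.5,0,0,1.6,0],[-0.5,0,0,1.6,0],[-0.5,0,0,1.6,0],[-0.5,0,0,1.6,0],[-0.5,0,0,1.6,0]],
])

```text
clock: 3.28
ee_pos: [0.6271, -0.1407, 0.0928]
ee_rot: [[0.991, 0.133, 0.011], [0.133, -0.991, -0.001], [0.01, 0.002, -1.0]]
contact_force: [3.2, 0.3, -2.6]
finger_gap: -0.0
```

```bash
python3 -c "
from h import *;from rig import r,capture
go(r.sense(),-95,.178,.083)
c=capture('top');X=cloud(c);print(tray(X,A0))"
```

```text
t 3.28 pos [ 0.6271 -0.1407  0.0928] yaw 7.7 polar -81.79 0.1861 F [ 3.2  0.3 -2.6] gap -3.3505395701737434e-05 q [-0.4   0.69  1.29  0.    1.16  1.03]
move cm [-4.09 -1.25  0.93] turn 12.657650153094067
(np.float64(-13.764835436653923), np.int64(1215), np.float64(0.6328752129033122))
```

Emit:
send_rows([
  [[-0.5,-0.1,0.15,1.6,0],[-0.5,-0.15,0.15,1.6,0],[-0.5,-0.15,0.15,1.6,0],[-0.5,-0.15,0.15,1.6,0],[-0.5,-0.1,0.15,1.6,0],[-0.5,-0.1,0.15,1.6,0],[-0.5,-0.1,0.15,1.6,0],[-0.5,-0.1,0.15,1.6,0],[-0.5,-0.1,0.15,1.6,0],[-0.5,-0.1,0.15,1.6,0]],
])

```text
clock: 4.17
ee_pos: [0.5816, -0.1396, 0.0908]
ee_rot: [[0.985, -0.168, 0.041], [-0.168, -0.986, -0.019], [0.044, 0.012, -0.999]]
contact_force: [2.6, -1.5, 2.3]
finger_gap: 0.0004
```

```bash
python3 -c "
from h import *;from rig import r,capture
go(r.sense(),-115,.178,.083)
c=capture('top');X=cloud(c);print(tray(X,A0))"
```

```text
t 4.17 pos [ 0.5816 -0.1396  0.0908] yaw -9.7 polar -95.9 0.1841 F [ 2.6 -1.5  2.3] gap 0.0004010758873625237 q [-0.43  0.59  1.47 -0.    1.04  1.31]
move cm [-5.94 -1.21  0.5 ] turn 15.3319679999303
(np.float64(-28.026426869239256), np.int64(1314), np.float64(0.5119099774512151))
```

Emit:
send_rows([
  [[-0.6,-0.15,0.1,1.7,0],[-0.7,-0.15,0.1,1.9,0],[-0.7,-0.15,0.1,1.9,0],[-0.7,-0.15,0.1,1.9,0],[-0.7,-0.15,0.1,1.9,0],[-0.7,-0.15,0.1,1.9,0],[-0.7,-0.15,0.1,1.9,0],[-0.7,-0.15,0.1,1.9,0],[-0.7,-0.1,0.1,1.9,0],[-0.7,-0.1,0.1,1.9,0]],
])

```text
clock: 5.05
ee_pos: [0.5251, -0.1149, 0.0871]
ee_rot: [[0.869, -0.491, 0.064], [-0.489, -0.871, -0.039], [0.075, 0.002, -0.997]]
contact_force: [2.0, -2.5, 2.5]
finger_gap: 0.0003
```

```bash
python3 -c "
from h import *;from rig import r,capture
go(r.sense(),-132.5,.178,.083)
c=capture('top');X=cloud(c);print(tray(X,A0))"
```

```text
t 5.05 pos [ 0.5251 -0.1149  0.0871] yaw -29.4 polar -115.44 0.1754 F [ 2.  -2.5  2.5] gap 0.0002590459313753932 q [-0.43  0.46  1.69 -0.01  0.91  1.66]
move cm [-5.26 -0.17  0.02] turn 13.118703946441144
(np.float64(23.347070688466655), np.int64(1269), np.float64(0.6408909539369093))
```

Emit:
send_rows([
  [[-0.6,-0.05,0.05,1.6,0],[-0.5,-0.05,0.05,1.4,0],[-0.5,-0.05,0.05,1.4,0],[-0.5,-0.05,0.05,1.4,0],[-0.5,-0.05,0.05,1.4,0],[-0.5,-0.05,0.05,1.4,0],[-0.4,-0.05,0.05,1.2,0],[-0.3,0,0.05,0.8,0]],
])

```text
clock: 5.77
ee_pos: [0.4984, -0.0962, 0.0857]
ee_rot: [[0.761, -0.645, 0.075], [-0.643, -0.764, -0.049], [0.088, -0.011, -0.996]]
contact_force: [1.6, -2.2, 3.5]
finger_gap: -0.0
```

```bash
python3 -c "
from h import *;from rig import r,capture
go(r.sense(),-132.5,.178,.083)
c=capture('top');X=cloud(c);print(tray(X,A0));print(axis(X))"
```

```text
t 5.77 pos [ 0.4984 -0.0962  0.0857] yaw -40.2 polar -126.15 0.1731 F [ 1.6 -2.2  3.5] gap -3.683434911886091e-05 q [-0.41  0.41  1.79 -0.02  0.86  1.87]
move cm [-1.95  0.53  0.1 ] turn 2.285464063962422
(np.float64(12.276190717680896), np.int64(1304), np.float64(0.6337278157712596))
(array([0.60127711, 0.04210385]), 0.03058040514588356, array([0.6003085 , 0.04315934, 0.1384619 ]), np.int64(518))
```

Emit:
send_rows([
  [[-0.4,0,0.05,0.8,0],[-0.4,0,0.05,0.8,0],[-0.3,0,0.05,0.6,0],[-0.2,0,0,0.4,0],[-0.1,0,0,0.2,0],[0,0,0,0,0]],
])

```text
clock: 6.32
ee_pos: [0.4878, -0.0863, 0.0836]
ee_rot: [[0.725, -0.684, 0.077], [-0.683, -0.729, -0.049], [0.09, -0.017, -0.996]]
contact_force: [1.0, -2.3, 1.7]
finger_gap: -0.0002
```

```bash
python3 -c "
from h import *;from rig import r,capture
go(r.sense(),-132.5,.178,.083)
c=capture('top');X=cloud(c);print(tray(X,A0));cv2.imwrite('pics/t2.png',cv2.resize(c['image'][130:350,200:400],None,fx=2.7,fy=2.7,interpolation=cv2.INTER_CUBIC))"
```

```text
t 6.32 pos [ 0.4878 -0.0863  0.0836] yaw -43.3 polar -130.96 0.1719 F [ 1.  -2.3  1.7] gap -0.00024272566031095978 q [-0.4   0.39  1.83 -0.02  0.84  1.93]
move cm [-0.46  0.62  0.  ] turn -0.7603781201537174
(np.float64(7.285857105506956), np.int64(1332), np.float64(0.6447712701182167))
```

View pics/t2.png

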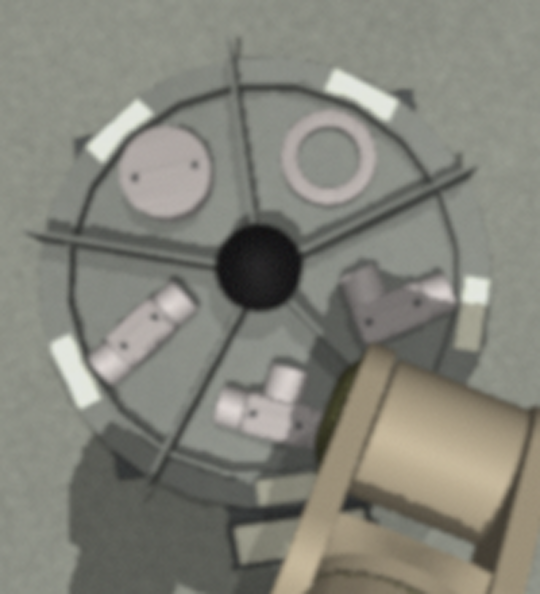

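The tee compartment now sits at the front (tray at the target angle to within 0.1°). I'll back off, lift and check with a clear view.

Emit:
send_rows([
  [[0.5,0,0,0,0],[0.7,0,0,0,0],[0.4,0,-1.0,0,0],[0.2,0,-3.0,0,0],[0,0,-3.5,0,0],[0,0,-3.5,0,0],[0,1.0,-3.0,0,0],[0,3.0,-1,0,0],[0,3.5,0,0,0],[0,3.5,0,0,0]],
])

```text
clock: 7.2
ee_pos: [0.4147, -0.1725, 0.2369]
ee_rot: [[0.733, -0.678, 0.064], [-0.677, -0.735, -0.041], [0.074, -0.013, -0.997]]
contact_force: [0.1, -0.2, 0.5]
finger_gap: -0.0002
```

```bash
python3 -c "
from h import *;from rig import r
s=r.sense();go(s,-100,.33,.24)
p=s['ee_pos'];R=np.array(s['ee_rot']);print((R.T@(np.array([.25,-.45,.23])-p)*100).round(1))"
```

```text
t 7.2 pos [ 0.4147 -0.1725  0.2369] yaw -42.7 polar -130.71 0.2849 F [ 0.1 -0.2  0.5] gap -0.00016194230812027332 q [-0.66  0.1   1.75  0.01  1.22  1.65]
move cm [16.82 -0.7   0.96] turn -32.730317663883625
[ 6.7 31.6  0.8]
```

Emit:
send_rows([
  [[0.7,3.2,0,0,0],[0.7,3.2,0,0,0],[0.7,3.2,0,0,0],[0.7,3.2,0,0,0],[0.7,3.2,0,0,0],[0.7,3.2,0,0,0],[0.7,3.2,0,0,0],[0.5,2.0,0,0,0],[0,0,0,0,0],[0,0,0,0,0]],
])

```text
clock: 8.03
ee_pos: [0.2762, -0.4034, 0.2364]
ee_rot: [[0.729, -0.682, 0.06], [-0.681, -0.731, -0.033], [0.067, -0.017, -0.998]]
contact_force: [-0.2, 0.3, 0.4]
finger_gap: 0.0002
```

```bash
python3 -c "
from h import *;from rig import r,capture
go(r.sense(),-100,.33,.24)
c=capture('top');X=cloud(c)
dx=X[...,:2]-A0;rr=np.hypot(dx[...,0],dx[...,1]);a=np.degrees(np.arctan2(dx[...,1],dx[...,0]))
print(tray(X,A0))
m=(X[...,2]>.005)&(X[...,2]<.02)&(rr>.192)&(rr<.216)
for q in(-128,-38,52,142):
    k=m&(abs(a-q)<9);print(q,np.median(a[k]),k.sum())
cv2.imwrite('pics/t3.png',cv2.resize(c['image'][130:370,90:570],None,fx=1.66,fy=1.66,interpolation=cv2.INTER_CUBIC))"
```

```text
t 8.03 pos [ 0.2762 -0.4034  0.2364] yaw -43.1 polar -125.96 0.5522 F [-0.2  0.3  0.4] gap 0.00018297495078543132 q [-1.24  0.2   1.64  0.05  1.26  1.07]
move cm [ 11.18 -27.13   0.86] turn -33.059803193572264
(np.float64(7.2832680076487755), np.int64(1392), np.float64(0.6245772975005665))
-128 -127.91608604568327 78
-38 -37.600692251969654 44
52 52.21161177910484 34
142 142.37087183065597 68
```

View pics/t3.png

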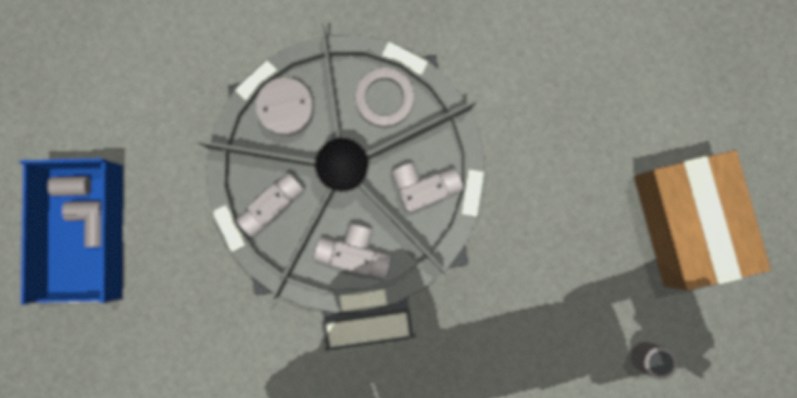

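The tee (352,250) and its label (362,299) line up with the card (368,330). The other fittings, bin, carton and coupling are in place, and the arm is clear.

```bash
python3 -c "
from rig import r
print(r.hand_in())"
```

```text
the job is handed in; nothing more can be done
None
```

The tee compartment now faces front, centred on the card holder, and the job is handed in. I turned the tray about 61.5° clockwise by pushing one divider end sideways over the ledge with the shut fingertips. The push ran at about 0.06–0.08 m/s and slowed at the end; the force readings between moves were about 4–5 N.

**Alignment:** in the last top view the tee compartment's centre is at -172.7°. The front direction from the base's four corners is also -172.7°, and the card's edges in the first top view gave about -172.5°, so the measured error is within about 0.5°.

**At rest:** the tray angle was the same to within 0.01° before and after the arm withdrew. The robot was clear of everything at 8.0 s.

**Other things:** the last picture shows the fittings in their compartments, and the bin, carton and coupling where they were. I checked these by eye only.

**Disagreements:**
- The scene camera's automatic tray fit picked up other objects, so I did not use it. All the angles come from the top camera.
- The tool tilted about 5° while following the arc. This did no harm that I could see.

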